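# Lay out a weigh-and-stir station on a laboratory bench

## Robot

A 6-joint arm with a two-finger parallel gripper is mounted at the origin on the work surface. World frame = base frame: x ahead of the robot, y to its left, z up, the work surface at z = 0. Lengths are in mm, angles in rad, forces in N, time in s.
With the tool pointing down it reaches from about 300 to 950 mm from the base axis. Payload 3.1 kg.
Tool frame: the origin (TCP) lies at the very end of the fingers, on their centre line; the grasp point (between the pads) lies 19 mm behind it; x points along the fingers, z is the direction in which the jaws open and shut, and the axes are right-handed (so a half turn about x gives the same grasp; the last joint's range is limited). The gripper opens to 85 mm and grips with 20 to 120 N. Pads are 22 mm wide; open, the fingers measure 114 mm over their backs; the gripper's body (76 mm by 85 mm) begins 54 mm behind the grasp point. The pads swing forward as they close: fully open they stand 13 mm farther back than shut.
Start: joints at [-1.224, 0.308, 1.634, -0, 1.2, -0.07], TCP at [252.998, -571.51, 231.272] pointing down, gripper open.
Joint ranges: [-3.06, 3.06], [-0.79, 1.96], [0.05, 2.63], [-1.19, 4.34], [0.05, 2.64], [-2.94, 2.94]. Speed limits (rad/s): [2.79, 2.79, 3.14, 3.14, 3.14, 3.14].

## Interface

Orientations are given as [roll, pitch, yaw] about the fixed x, y, z axes, in that order (R = Rz(yaw) Ry(pitch) Rx(roll)).
In Python, from workcell import bot gives the robot as it stands.
- The arm moves only by the tool send_rows, never from a script. Its argument "motion" is text: rows parted by semicolons, each of 7 numbers parted by spaces: the turn, a rotation vector about the tool's x, y, z in degrees, then the shift along the tool's x, y, z in mm, then the finger opening in mm, from 0 to 85.4. A call has 1 to 20 rows; each row is the pose to reach, as a shift and turn from the pose commanded when the call began, along the tool's axes at that moment; what a row does not reach only later rows make up. A row lasts 1/12 s, in which the tool goes at most 41.7 mm and 7.16 degrees, less where a joint would pass 70% of its speed; a pose out of reach is approached as far as the arm can. A call with a gripper value outside its range is refused whole. The fingers move at their own pace and stop on an object; the grip force is fixed at half the most. Time passes only in rows, so rows that repeat a pose let the fingers close. It gives the time, the measured TCP pose, the force and the opening at its end, in the units of the state.
- bot.get_obs(): the state, without advancing time (a new reading comes with each control period).
- bot.snapshot(name): name is "side" or "top"; returns the picture (400x640x3 uint8, red, green, blue); there is no depth.
- bot.camera_info(name): a dict with "fx", "fy", "cx", "cy" (pixels), "k1" (the pictures are not rectified: a ray, as slopes to the right and down, at radius r is drawn at 1 + k1 r^2 times it, then the intrinsics apply), "rvec" (rotation vector, rad) and "tvec" (3), from world to camera coordinates, as OpenCV has them. Camera axes: x right, y down, z forward; pixel columns grow to the right and rows downward; lengths in mm; the calibration is good to about 2 mm. A picture is of the moment at which its call begins. camera_info takes no time and is no camera call.
- bot.finish_job(): hands the job in, once; it reports no verdict.
The state is a dict: "clock": time; "qpos": joint angles; "joint_vel": joint speeds; "effort": joint torques, N m; "tool_pos": TCP position; "orientation": TCP orientation; "force": force on the tool from outside, world axes, zero at the start; "wrist_torque": the same for the moment, N m; "opening": finger opening in mm.
Only numpy, scipy, OpenCV 4.12 (cv2) and the standard library are available. Lean on these libraries where they do the work, as an engineer would, in place of code of your own. Each camera call takes 0.05 s, during which the arm holds its last target.

## Task

Lay out the station for weighing and stirring: stand the squat jar in the middle of the balance pan and the taller bottle in the middle of the stirrer's round plate. Put the tip box on the mat midway between the balance and the stirrer, in line with the middles of pan and plate, its long sides parallel to the mat's short edges, and stand the flat round tin in the middle of the tip box's lid. Everything stands upright; leave the marker, the vial and the brass weight where they are.

Things in the scene. Friction and masses are not known exactly. Their poses are not given: they have to be found in the camera images.
- jar_c (a point): Squat white plastic jar with a black screw lid, round, 50 mm tall; body 56 mm diameter, lid (top 16 mm) 60 mm diameter. About 120 g, loose. The point is its centre, 25 mm above its underside; z up.
- bottle_c (a point): Amber bottle with a paper label and a black cap, round, 90 mm tall, 52 mm diameter up to 60 mm height, then a shoulder and a 34 mm cap. About 180 g, loose. The point is its centre, 45 mm above its underside; z up.
- box_c (a point): Pipette-tip box: closed rectangular box, blue below, grey flat lid that does not open, 92 mm long (its x axis), 58 mm wide (its y axis), 48 mm high. About 160 g, loose. The point is its centre, 24 mm above its underside; z up.
- tin_c (a point): Flat round aluminium sample tin, 56 mm diameter, 22 mm high, about 60 g, loose. The point is its centre, 11 mm above its underside; z up.
- balance_pan (a point): Middle of the top of the round steel pan (100 mm diameter) of a small fixed white bench balance, on the mat, either left or right. The pan's top is 48 mm above the table (45 mm above the mat); the housing is 145 x 125 mm and 36 mm high. The pan does not move. z up.
- stirrer_plate (a point): Middle of the top of the round white plate (100 mm diameter) of a small fixed grey magnetic stirrer, on the mat, on the side where the balance is not. The plate's top is 63 mm above the table (60 mm above the mat); the housing is 130 x 120 mm and 50 mm high. The plate does not move. z up.
- mat_mid (a point): Middle of the top of the fixed pale-blue rectangular bench mat, 250 mm (its x axis, pointing away from the robot) by 500 mm (its y axis), 3 mm thick. Balance pan and stirrer plate are centred 155 mm either side of this point along the mat's y axis, so this point is midway between them.
- marker: Bystander: black and grey marker pen lying on the table among the things, 108 mm long, 12 mm thick, loose. Origin on its underside, x along the pen. Leave it.
- vial: Bystander: small capped glass vial, 22 mm diameter, 36 mm tall, loose, among the things. Origin at the centre of its underside. Leave it.
- weight: Bystander: small brass calibration weight with a knob, 22 mm diameter, 28 mm tall, loose, among the things. Origin at the centre of its underside. Leave it.
Not all that is in view belongs to the job. What is shaped like the part that bears box_c but purple is not meant.

How it is judged (in metres and radians):
At the end, for the whole second after the job is handed in: Jar on the pan and bottle on the plate, each within 15 mm of the middle; box on the mat within 15 mm of midway, long sides within 0.2 rad of the mat's short edges; tin on the box lid within 12 mm of its middle. Heights within 5 mm, tilts under 0.1 rad, all released and at rest (horizontal distance between jar_c and balance_pan below 0.015 m and z of jar_c in the frame of balance_pan between 0.02 and 0.03 m and horizontal distance between bottle_c and stirrer_plate below 0.015 m and z of bottle_c in the frame of stirrer_plate between 0.04 and 0.05 m and horizontal distance between box_c and mat_mid below 0.015 m and z of box_c in the frame of mat_mid between 0.019 and 0.029 m and angle between the x axis of box_c and the x axis of mat_mid, either way round below 0.2 rad and horizontal distance between tin_c and box_c below 0.012 m and z of tin_c in the frame of box_c between 0.03 and 0.04 m and angle between each of jar_c, bottle_c, box_c, tin_c's own z axis and vertical below 0.1 rad and linear speed of each of jar, bottle, box, tin below 0.02 m/s and angular speed of each of jar, bottle, box, tin below 0.2 rad/s); the robot touches nothing.
It fails at once if the marker is moved more than 20 mm (distance of marker from where it was at the start of the episode above 0.02 m).
It fails at once if the vial is moved more than 20 mm (distance of vial from where it was at the start of the episode above 0.02 m).
It fails at once if the weight is moved more than 20 mm (distance of weight from where it was at the start of the episode above 0.02 m).
It also fails if it takes over 120 s, if anything falls off the work surface, if the arm or the gripper's body presses on something with over 40 N, if the wrist force passes 120 N, or if a joint passes its speed limit or range.

## Working session

There is one attempt and no reset: what is moved stays moved. The work goes in short steps, Python scripts to look and compute and a tool call to move; the robot and the scene stay as the last step left them, time stands still between calls to the robot, and variables do not carry over. Pictures are saved under pics/ and viewed, and the job is handed in when it is done.

Besides the shell and the picture viewer there is one more tool, called after ">>>" in YAML: its name, and indented under it one key for each argument. send_rows: Moves the arm, as the interface text tells. Its arguments: {"type":"object","properties":{"motion":{"type":"string"}},"required":["motion"]}

```bash
ls; mkdir -p pics; python3 - <<'E'
from workcell import bot
import cv2
for n in("top","side"):
    im=bot.snapshot(n); cv2.imwrite(f"pics/{n}0.png",im[:,:,::-1]); print(n,bot.camera_info(n))
print(bot.get_obs())
E
```

```text
pics
top {'fx': 433.74128719854525, 'fy': 433.74128719854525, 'cx': 324.56040377500165, 'cy': 206.46305324860387, 'k1': -0.010565036238412581, 'rvec': array([ 2.14092178, -2.11189427,  0.18347496]), 'tvec': array([ -7.24006529, 492.10630596, 991.93161809])}
side {'fx': 371.3106816004014, 'fy': 371.3106816004014, 'cx': 314.4601499994154, 'cy': 202.46289621316072, 'k1': -0.05813142979869244, 'rvec': array([ 2.20629021, -0.68696336,  0.33295122]), 'tvec': array([-418.0385761 ,  237.93211725,  564.61695287])}
{'clock': 0.1, 'qpos': array([-1.22367259e+00,  3.08963392e-01,  1.63505178e+00, -9.66734877e-06,
        1.19970297e+00, -6.96879139e-02]), 'joint_vel': array([ 9.14028896e-04, -7.41247873e-04, -4.93260791e-03, -1.10600049e-03,
        3.25477385e-05, -4.07917836e-04]), 'effort': array([-1.01852140e-03, -4.16407192e+01, -2.77644718e+01, -1.27706780e-04,
        3.98828110e-03, -1.45140646e-07]), 'tool_pos': array([ 252.75453534, -570.79660675,  230.13716879]), 'orientation': array([3.07613991, 1.56867082, 1.92215875]), 'force': array([ 0.16728424,  0.47033512, -0.27189618]), 'wrist_torque': array([ 0.08650084,  0.00731327, -0.01085019]), 'opening': 85.43557996095701}
```

View pics/top0.png

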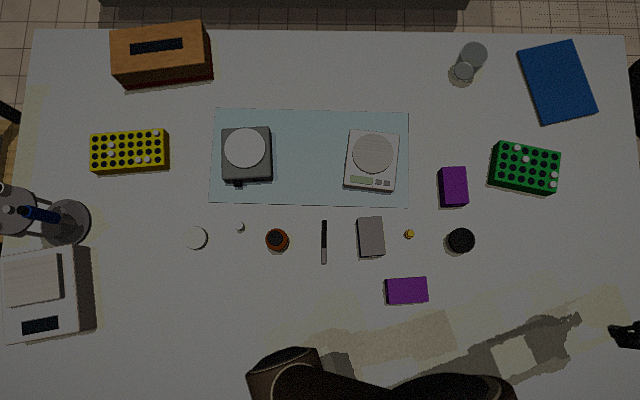

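View pics/side0.png

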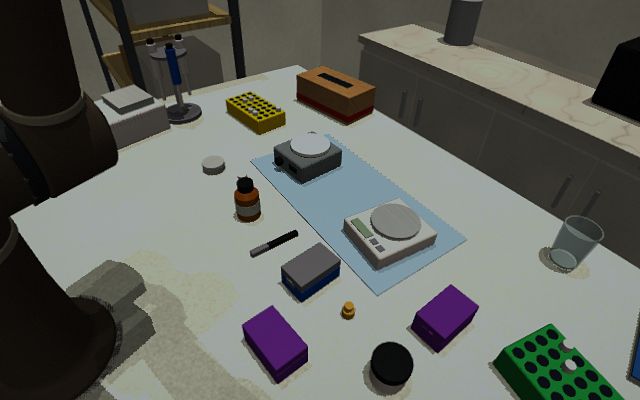

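The top view shows the tin near (197,238), vial (240,226), bottle (277,240), marker (324,242), tip box (371,236), weight (409,234) and jar (461,240). The stirrer plate is near (245,148) and the pan near (373,153). I'll enlarge the image to read them more closely.

```bash
cat > h.py <<'E'
import numpy as np, cv2
from workcell import bot
from scipy.spatial.transform import Rotation as R
def cam(n):
    c=bot.camera_info(n); return c,R.from_rotvec(c['rvec']).as_matrix(),np.array(c['tvec'])
def pix2w(n,u,v,z):
    c,Rm,t=cam(n); x=(u-c['cx'])/c['fx'];y=(v-c['cy'])/c['fy'];rd=np.hypot(x,y);r=rd
    for _ in range(20): r=rd/(1+c['k1']*r*r)
    s=r/rd if rd>0 else 1
    d=Rm.T@np.array([x*s,y*s,1]); o=-Rm.T@t
    return o+d*(z-o[2])/d[2]
def w2pix(n,p):
    c,Rm,t=cam(n); q=Rm@np.array(p,float)+t; x,y=q[0]/q[2],q[1]/q[2]; f=1+c['k1']*(x*x+y*y)
    return np.array([c['fx']*x*f+c['cx'],c['fy']*y*f+c['cy']])
def crop(src,dst,x0,y0,w,h,k):
    im=cv2.imread(src)[y0:y0+h,x0:x0+w]; im=cv2.resize(im,None,fx=k,fy=k,interpolation=cv2.INTER_CUBIC)
    im=cv2.convertScaleAbs(im,alpha=1.5)
    for i in range(0,w,10):
        cv2.line(im,(i*k,0),(i*k,6 if i%50 else 14),(0,0,255),1)
        if i%20==0: cv2.putText(im,str(x0+i),(i*k,24),0,.35,(0,0,255),1)
    for i in range(0,h,10):
        cv2.line(im,(0,i*k),(6,i*k),(0,0,255),1); cv2.putText(im,str(y0+i),(8,i*k+4),0,.35,(0,0,255),1)
    cv2.imwrite(dst,im)
E
python3 - <<'E'
from h import *
crop("pics/top0.png","pics/a.png",180,200,155,75,5)
crop("pics/top0.png","pics/b.png",335,200,155,75,5)
crop("pics/top0.png","pics/c.png",200,100,215,115,3)
E
```

```text
(no output)
```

View pics/a.png

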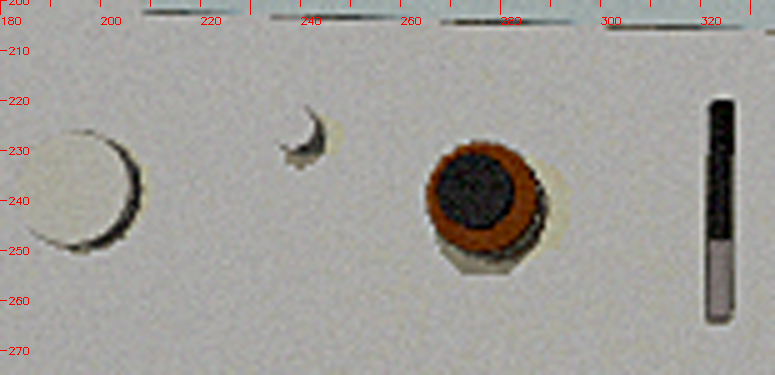

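View pics/b.png

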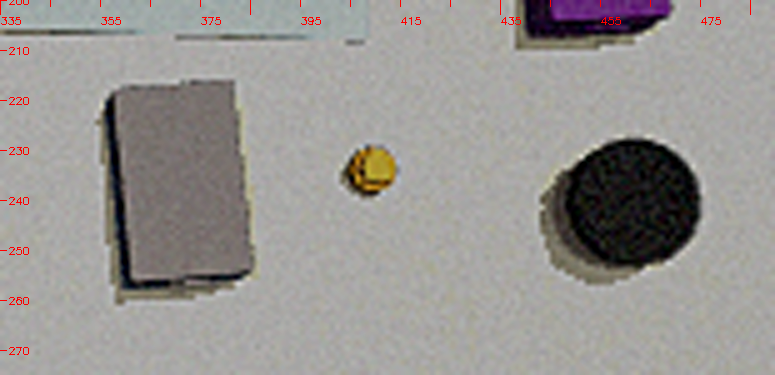

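View pics/c.png

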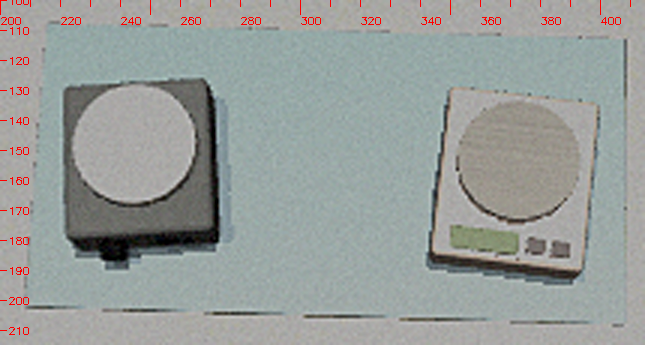

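```bash
python3 - <<'E'
from h import *
P=dict(tin=(193.3,238,22),bottlecap=(275,237.8,90),bottlebody=(276.5,240,60),jar=(461.7,240.4,50),plate=(244.5,147.8,63),pan=(372.5,153.5,48),
b1=(358,217.5,48),b2=(382,216,48),b3=(385.5,254,48),b4=(361.3,256,48),m1=(216,107.5,3),m2=(408.5,113,3),m3=(408,208,3),m4=(209,203,3),
vial=(239.5,225.5,36),wt=(409,233.7,28),mk1=(324,219.5,12),mk2=(323,264.5,12))
W={k:pix2w("top",*v) for k,v in P.items()}
for k,v in W.items(): print(k,v.round(1),'side',w2pix("side",v).round(1))
d=W['plate']-W['pan'];print(np.linalg.norm(d[:2]),np.degrees(np.arctan2(d[1],d[0])),((W['plate']+W['pan'])/2).round(1))
print(sum(W[k] for k in('m1','m2','m3','m4'))/4, sum(W['b%d'%i] for i in(1,2,3,4))/4)
for a,b in(('b4','b1'),('b3','b2'),('m4','m1'),('m3','m2'),('b2','b1')):
    e=W[b]-W[a];print(a,b,np.linalg.norm(e[:2]),np.degrees(np.arctan2(e[1],e[0])))
o=bot.get_obs();print(R.from_euler('xyz',o['orientation']).as_matrix().round(3))
E
python3 -c "
from h import *
crop('pics/side0.png','pics/d.png',195,120,160,110,5)
crop('pics/side0.png','pics/e.png',270,190,180,120,4)
crop('pics/side0.png','pics/f.png',270,230,180,170,4)"
```

```text
tin [414.5 315.2  22. ] side [211.2 161.4]
bottlecap [410.7 109.8  90. ] side [244.1 182.5]
bottlebody [408.8 109.7  60. ] side [244.8 194.2]
jar [ 414.6 -322.6   50. ] side [390.5 361. ]
plate [629.4 193.8  63. ] side [309.4 143.4]
pan [ 623.7 -115.2   48. ] side [394.6 220.3]
b1 [465.9 -80.   48. ] side [320.  242.4]
b2 [ 470.3 -136.8   48. ] side [340.6 260.9]
b3 [ 380.7 -144.2   48. ] side [300.7 287.4]
b4 [375.3 -87.8  48. ] side [280.2 266.7]
m1 [756.5 285.    3. ] side [327.7 134. ]
m2 [ 747.6 -213.6    3. ] side [467.3 239.8]
m3 [ 498.3 -207.3    3. ] side [375.9 295.8]
m4 [504.4 287.7   3. ] side [249.  161.4]
vial [444.6 202.1  36. ] side [241.6 175.4]
wt [ 431.4 -203.7   28. ] side [346.2 304.8]
mk1 [465.4   0.6  12. ] side [296.4 230.5]
mk2 [356.    1.4  12. ] side [248.6 252.9]
309.0589825754818 88.94576026900963 [626.5  39.3  55.5]
[626.69550091  37.95407247   3.        ] [ 423.04438956 -112.21100668   48.        ]
b4 b1 90.94295470642523 4.877748582860147
b3 b2 89.85992313222548 4.6831915919264295
m4 m1 252.16404286455014 -0.6036411476435765
m3 m2 249.3143604045686 -1.4607679506088829
b2 b1 56.97275655372306 94.37906592319172
[[-0.001  0.914  0.405]
 [ 0.002  0.405 -0.914]
 [-1.     0.    -0.002]]
```

View pics/d.png

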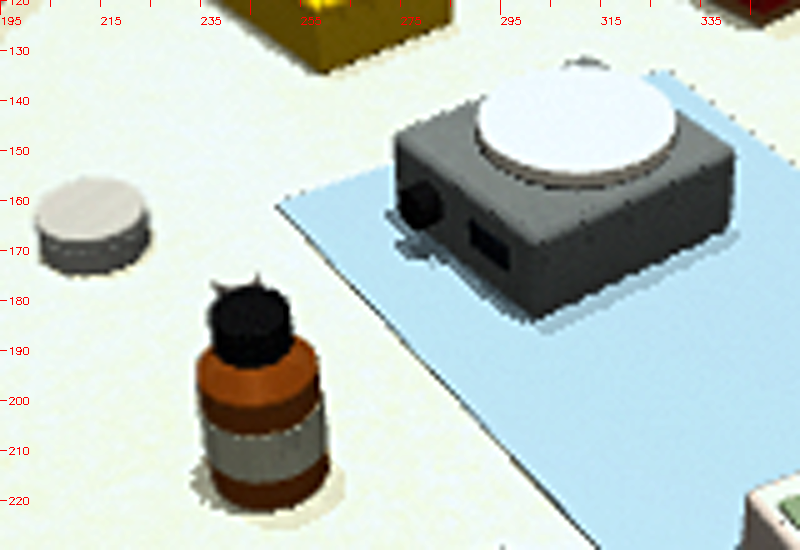

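View pics/e.png

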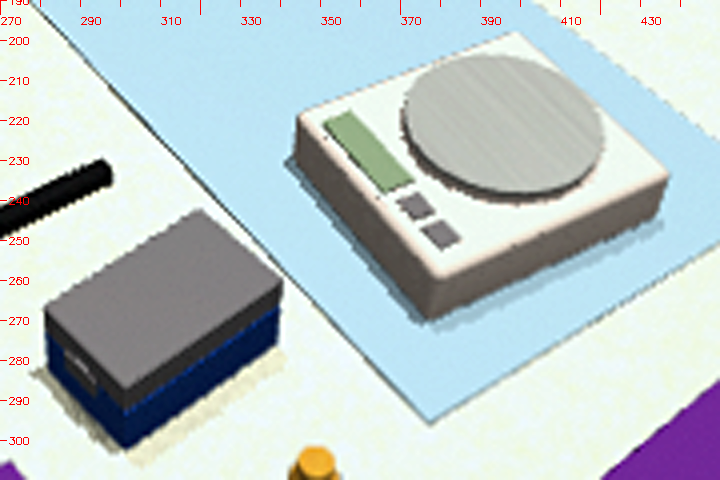

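View pics/f.png

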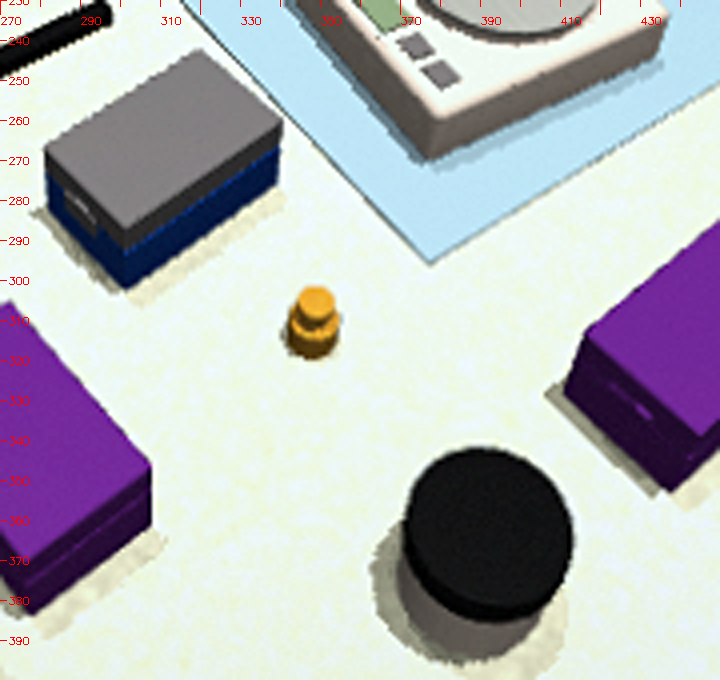

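```bash
cat >> h.py <<'E'
def go(x,y,z,jaw=-90):
    o=bot.get_obs(); Rm=R.from_euler('xyz',o['orientation']).as_matrix()
    j=np.radians(jaw); Z=np.array([np.cos(j),np.sin(j),0]);X=np.array([0,0,-1.]);T=np.stack([X,np.cross(Z,X),Z],1)
    rv=np.degrees(R.from_matrix(Rm.T@T).as_rotvec()); d=Rm.T@(np.array([x,y,z])-o['tool_pos'])
    print('rot',rv.round(2),'shift',d.round(1),'clock',round(o['clock'],2),'open',round(o['opening'],1),'F',o['force'].round(1),o['tool_pos'].round(1))
E
python3 -c "
from h import *
go(423,-112.2,150,-85.2)"
```

```text
rot [ 1.908e+01 -1.200e-01  1.000e-02] shift [  80.9  341.3 -350.2] clock 0.1 open 85.4 F [ 0.2  0.5 -0.3] [ 252.8 -570.8  230.1]
```

>>> send_rows:
  motion: "5 0 0 0 25 -26 85; 10 0 0 0 53 -54 85; 15 0 0 0 80 -82 85; 19.1 0 0 0 107 -110 85; 19.1 0 0 10 134 -137 85; 19.1 0 0 20 161 -165 85; 19.1 0 0 30 188 -193 85; 19.1 0 0 40 215 -221 85; 19.1 0 0 50 242 -248 85; 19.1 0 0 60 269 -276 85; 19.1 0 0 70 296 -304 85; 19.1 0 0 76 318 -326 85; 19.1 0 0 80 332 -340 85; 19.1 0 0 81 341 -350 85; 19.1 0 0 81 341 -350 85; 19.1 0 0 81 341 -350 85; 19.1 0 0 81 341 -350 85"

```text
clock: 1.52
tool_pos: [423.0, -113.9, 150.3]
orientation: [-0.439, 1.57, -1.926]
force: [0.9, 0.2, 0.3]
opening: 84.7
```

```bash
python3 -c "
from h import *
go(423,-112.2,10,-85.2)
cv2.imwrite('pics/s1.png',bot.snapshot('side')[:,:,::-1])"
```

```text
rot [-0.01  0.02  0.01] shift [140.3   0.2  -1.8] clock 1.52 open 84.7 F [0.9 0.2 0.3] [ 423.  -113.9  150.3]
```

View pics/s1.png

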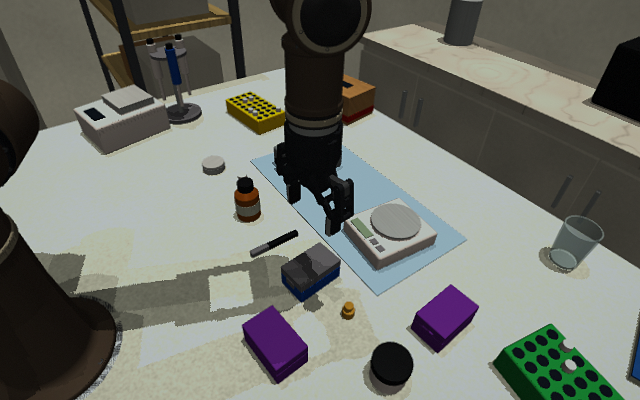

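The gripper is open over the tip box, with its fingertips at about (293,200) and (335,232). I'll descend and grip.

>>> send_rows:
  motion: "0 0 0 25 0 -1.5 85; 0 0 0 55 0 -1.5 85; 0 0 0 85 0 -1.5 85; 0 0 0 110 0 -1.5 85; 0 0 0 125 0 -1.5 85; 0 0 0 135 0 -1.5 85; 0 0 0 140 0 -1.5 85; 0 0 0 140 0 -1.5 85; 0 0 0 140 0 -1.5 70; 0 0 0 140 0 -1.5 60; 0 0 0 140 0 -1.5 50; 0 0 0 140 0 -1.5 45; 0 0 0 140 0 -1.5 45; 0 0 0 140 0 -1.5 45; 0 0 0 140 0 -1.5 45"

```text
clock: 2.82
tool_pos: [424.5, -112.6, 11.6]
orientation: [1.086, 1.568, -0.402]
force: [0.5, -1.8, 7.0]
opening: 57.5
```

```bash
python3 -c "
from h import *
go(423,-112.2,90,-91)"
```

```text
rot [ 5.79  0.08 -0.16] shift [-78.4  -1.3  -0.4] clock 2.82 open 57.5 F [ 0.5 -1.8  7. ] [ 424.5 -112.6   11.6]
```

>>> send_rows:
  motion: "0 0 0 -10 0 0 45; 0 0 0 -30 0 0 45; 0 0 0 -55 0 0 45; 0 0 0 -75 0 0 45; 0 0 0 -85 0 0 45; 0 0 0 -85 0 0 45; 0 0 0 -85 0 0 45"

```text
clock: 3.4
tool_pos: [423.0, -111.9, 95.5]
orientation: [1.133, 1.57, -0.355]
force: [-0.9, -0.6, -1.4]
opening: 57.3
```

```bash
python3 -c "
from h import *
go(627.8,38.8,95,-91)
cv2.imwrite('pics/s2.png',bot.snapshot('side')[:,:,::-1])"
```

```text
rot [ 5.79  0.02 -0.05] shift [   0.7  216.7 -133.1] clock 3.4 open 57.3 F [-0.9 -0.6 -1.4] [ 423.  -111.9   95.5]
```

View pics/s2.png

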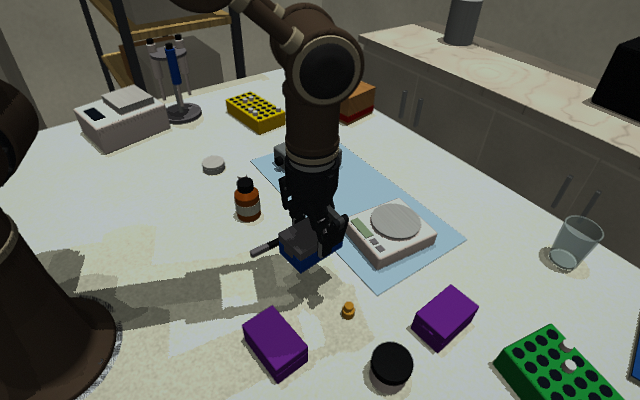

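The box is lifted and held, at about (312,245). I'll carry it to the middle of the mat.

>>> send_rows:
  motion: "1 0 0 0 10 -6 45; 2 0 0 0 28 -17 45; 3 0 0 0 50 -31 45; 4 0 0 0 75 -46 45; 5 0 0 0 100 -61 45; 5.8 0 0 0 125 -77 45; 5.8 0 0 0 150 -92 45; 5.8 0 0 0 175 -107 45; 5.8 0 0 0 195 -120 45; 5.8 0 0 0 209 -128 45; 5.8 0 0 0 216 -133 45; 5.8 0 0 0 216 -133 45; 5.8 0 0 0 216 -133 45; 5.8 0 0 0 216 -133 45"

```text
clock: 4.62
tool_pos: [625.2, 38.0, 93.9]
orientation: [-1.46, 1.567, -3.049]
force: [0.0, -0.1, -1.6]
opening: 57.2
```

```bash
python3 -c "
from h import *
go(627,38.8,15,-91)"
```

```text
rot [-0.04  0.02  0.2 ] shift [78.9  2.  -0.9] clock 4.62 open 57.2 F [ 0.  -0.1 -1.6] [625.2  38.   93.9]
```

>>> send_rows:
  motion: "0 0 0 15 1.5 -0.8 45; 0 0 0 35 1.5 -0.8 45; 0 0 0 52 1.5 -0.8 45; 0 0 0 65 1.5 -0.8 45; 0 0 0 73 1.5 -0.8 45; 0 0 0 77 1.5 -0.8 45; 0 0 0 79 1.5 -0.8 45; 0 0 0 80 1.5 -0.8 45; 0 0 0 80 1.5 -0.8 45; 0 0 0 80 1.5 -0.8 45"

```text
clock: 5.45
tool_pos: [629.6, 39.4, 16.2]
orientation: [1.583, 1.569, -0.005]
force: [-0.3, -0.6, -1.6]
opening: 57.2
```

```bash
python3 -c "
from h import *
go(627,38.8,14,-91)"
```

```text
rot [-0.02 -0.   -0.1 ] shift [ 2.2 -2.5  0.6] clock 5.45 open 57.2 F [-0.3 -0.6 -1.6] [629.6  39.4  16.2]
```

>>> send_rows:
  motion: "0 0 0 1 -1 0.3 45; 0 0 0 2 -1 0.3 45; 0 0 0 2.5 -1 0.3 45; 0 0 0 2.5 -1 0.3 45; 0 0 0 2.5 -1 0.3 45; 0 0 0 2.5 -1 0.3 45"

```text
clock: 5.95
tool_pos: [628.5, 39.1, 14.7]
orientation: [1.456, 1.569, -0.132]
force: [-2.6, -0.6, 6.9]
opening: 57.1
```

Contact is confirmed, so I'll release and rise.

>>> send_rows:
  motion: "0 0 0 0 0 0 60; 0 0 0 0 0 0 70; 0 0 0 0 0 0 80; 0 0 0 0 0 0 85; 0 0 0 0 0 0 85; 0 0 0 -15 0 0 85; 0 0 0 -40 0 0 85; 0 0 0 -75 0 0 85; 0 0 0 -110 0 0 85; 0 0 0 -140 0 0 85; 0 0 0 -170 0 0 85; 0 0 0 -180 0 0 85; 0 0 0 -180 0 0 85"

```text
clock: 7.03
tool_pos: [630.7, 39.1, 198.1]
orientation: [1.584, 1.562, -0.005]
force: [0.4, 0.1, -0.0]
opening: 84.8
```

```bash
python3 -c "
from h import *
go(414.3,313.5,120,-90)"
```

```text
rot [-1.02 -0.   -0.53] shift [  76.1 -221.9 -270.5] clock 7.03 open 84.8 F [ 0.4  0.1 -0. ] [630.7  39.1 198.1]
```

>>> send_rows:
  motion: "0 0 0 0 -12 -15 85; 0 0 0 0 -32 -39 85; 0 0 0 0 -55 -67 85; 0 0 0 0 -80 -98 85; 0 0 0 0 -105 -128 85; 0 0 0 10 -130 -158 85; 0 0 0 22 -155 -189 85; 0 0 0 35 -180 -219 85; 0 0 0 50 -200 -244 85; 0 0 0 65 -214 -261 85; -1 0 0 76 -222 -270.5 85; -1 0 0 76 -222 -270.5 85; -1 0 0 76 -222 -270.5 85; -1 0 0 76 -222 -270.5 85"

```text
clock: 8.2
tool_pos: [411.5, 312.8, 116.8]
orientation: [0.803, 1.57, -0.768]
force: [0.3, 0.6, 0.9]
opening: 85.1
```

```bash
python3 -c "
from h import *
go(414.3,313.5,3,-90)
for n in('top','side'): cv2.imwrite('pics/%s3.png'%n,bot.snapshot(n)[:,:,::-1])
crop('pics/top3.png','pics/g.png',200,100,215,115,3)
print(w2pix('top',(414.3,313.5,22)),w2pix('side',bot.get_obs()['tool_pos']))"
```

```text
rot [-0.05  0.03 -0.03] shift [113.8   2.8  -0.7] clock 8.2 open 85.1 F [0.3 0.6 0.9] [411.5 312.8 116.8]
[193.97663407 238.11197111] [203.96044259 128.44270219]
```

View pics/g.png

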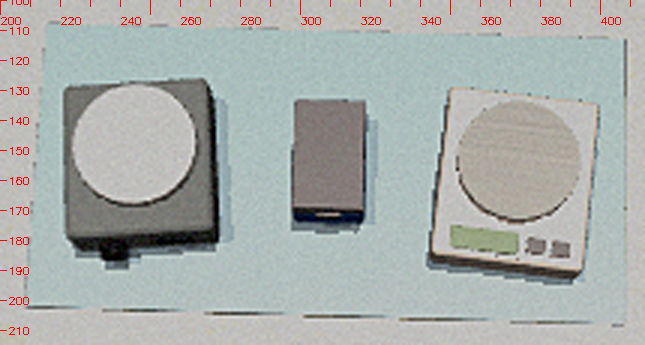

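View pics/side3.png

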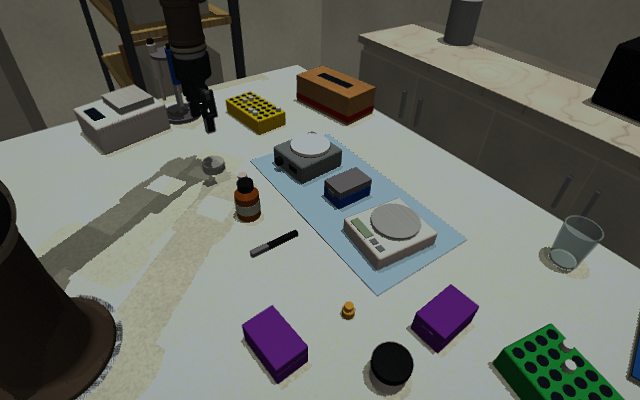

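The box lid's corners are at about (298,133) and (321.5,169), so the box is square on the mat. Next I'll descend on the tin.

>>> send_rows:
  motion: "0 0 0 20 2 -0.7 85; 0 0 0 45 2 -0.7 85; 0 0 0 70 2 -0.7 85; 0 0 0 88 2 -0.7 80; 0 0 0 100 2 -0.7 80; 0 0 0 107 2 -0.7 80; 0 0 0 110 2 -0.7 80; 0 0 0 112 2 -0.7 80; 0 0 0 112 2 -0.7 80; 0 0 0 112 2 -0.7 80"

```text
clock: 9.13
tool_pos: [413.5, 314.7, 5.8]
orientation: [2.135, 1.569, 0.563]
force: [-0.5, -0.3, 0.6]
opening: 80.2
```

```bash
python3 -c "
from h import *
go(414.3,313.5,3,-90)
c=pix2w('top',309.7,151,51);print(c, w2pix('side',c))
a=pix2w('top',297.5,169,51);b=pix2w('top',298,133,51);c=pix2w('top',322,133,51);d=pix2w('top',321.5,169,51);print(a,b,c,d)
im=bot.snapshot('side');cv2.imwrite('pics/side4.png',im[:,:,::-1]);crop('pics/side4.png','pics/k.png',170,100,110,110,6)"
```

```text
rot [-0.03 -0.06 -0.1 ] shift [2.8 0.8 1.2] clock 9.13 open 80.2 F [-0.5 -0.3  0.6] [413.5 314.7   5.8]
[627.10132945  37.40622919  51.        ] [347.96917355 179.53457863]
[581.64641684  65.88844139  51.        ] [672.52845897  66.95093831  51.        ] [673.26209243   8.24588733  51.        ] [582.39204423   8.08289875  51.        ]
```

View pics/k.png

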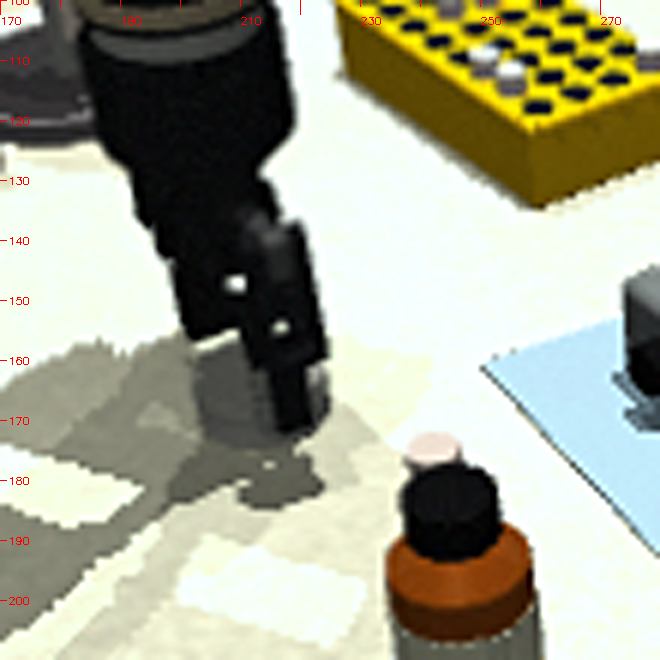

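The right finger is in front of the tin and about 10 mm above the table. I'll lower 3 mm more and close.

>>> send_rows:
  motion: "0 0 0 2 0.5 0.5 80; 0 0 0 3 0.5 0.5 80; 0 0 0 3 0.5 0.5 70; 0 0 0 3 0.5 0.5 60; 0 0 0 3 0.5 0.5 50; 0 0 0 3 0.5 0.5 45; 0 0 0 3 0.5 0.5 45; 0 0 0 3 0.5 0.5 45; 0 0 0 3 0.5 0.5 45; 0 0 0 3 0.5 0.5 45"

```text
clock: 10.02
tool_pos: [413.3, 313.9, 2.5]
orientation: [2.11, 1.57, 0.539]
force: [-1.6, -1.1, 5.3]
opening: 53.5
```

>>> send_rows:
  motion: "0 0 0 -10 0 0 45; 0 0 0 -30 0 0 45; 0 0 0 -60 0 0 45; 0 0 0 -90 0 0 45; 0 0 0 -115 0 0 45; 0 0 0 -130 0 0 45; 0 0 0 -130 0 0 45; 0 0 0 -130 0 0 45"

```text
clock: 10.68
tool_pos: [413.5, 314.1, 132.8]
orientation: [2.147, 1.568, 0.576]
force: [-0.7, 1.4, -1.2]
opening: 53.8
```

```bash
python3 -c "
from h import *
go(627.1,37.6,110,-90)
im=bot.snapshot('side');cv2.imwrite('pics/side5.png',im[:,:,::-1]);crop('pics/side5.png','pics/k5.png',150,50,130,130,5)"
```

```text
rot [-0.02 -0.08 -0.12] shift [ 22.9 213.6 276.5] clock 10.68 open 53.8 F [-0.7  1.4 -1.2] [413.5 314.1 132.8]
```

View pics/k5.png

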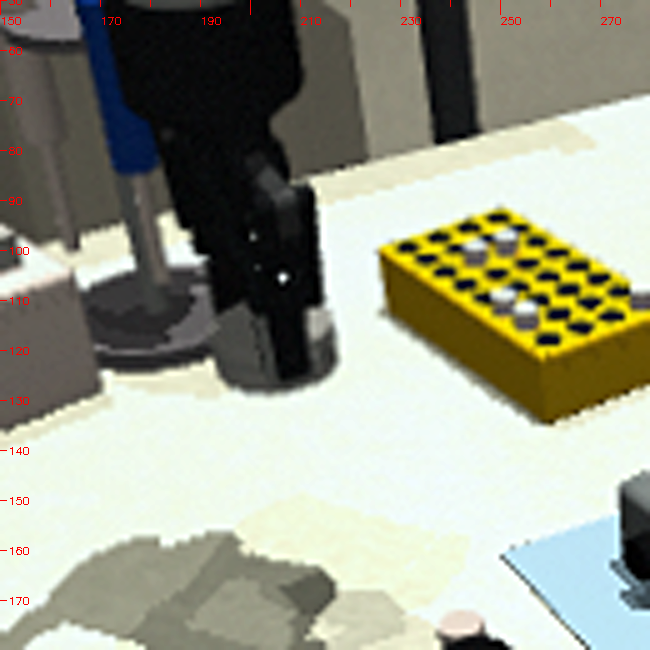

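```bash
python3 -c "
from h import *
o=bot.get_obs()['tool_pos']
for dx in (-10,0,10):
  for z in (-2,20): print(dx,z,'L',w2pix('side',o+[dx,28,z]),'R',w2pix('side',o+[dx,-28,z]),'front -x',w2pix('side',o+[dx-28,0,z]),'+x',w2pix('side',o+[dx+28,0,z]),'c',w2pix('side',o+[dx,0,z]))
im=bot.snapshot('top');cv2.imwrite('pics/top5.png',im[:,:,::-1]);crop('pics/top5.png','pics/k6.png',150,180,100,100,6)"
```

```text
-10 -2 L [194.53954778 120.20495424] R [203.63401505 130.21390183] front -x [187.31446477 128.56757525] +x [210.36485434 121.74079169] c [198.98894975 125.10280498]
-10 20 L [192.75188307 111.71794235] R [201.91081804 121.51780684] front -x [185.33595874 119.91406049] +x [208.81701079 113.21270658] c [197.23101909 116.51134738]
0 -2 L [198.57216169 119.03968742] R [207.79637092 128.951372  ] front -x [191.51863804 127.31814909] +x [214.35666364 120.56433853] c [203.08568372 123.89046437]
0 20 L [196.85798119 110.5748665 ] R [206.15224644 120.27802561] front -x [189.62013477 118.68663464] +x [212.88137703 112.05917034] c [201.40396992 115.3214985 ]
10 -2 L [202.56853259 117.88670126] R [211.91935297 127.70252523] front -x [195.68415591 126.08210659] +x [218.31162023 119.40041621] c [207.1446526  122.69107713]
10 20 L [200.92660165 109.44421625] R [210.35288466 119.05210311] front -x [193.8642892  117.47277589] +x [216.90761493 110.91830169] c [205.53783381 114.14476219]
```

View pics/k6.png

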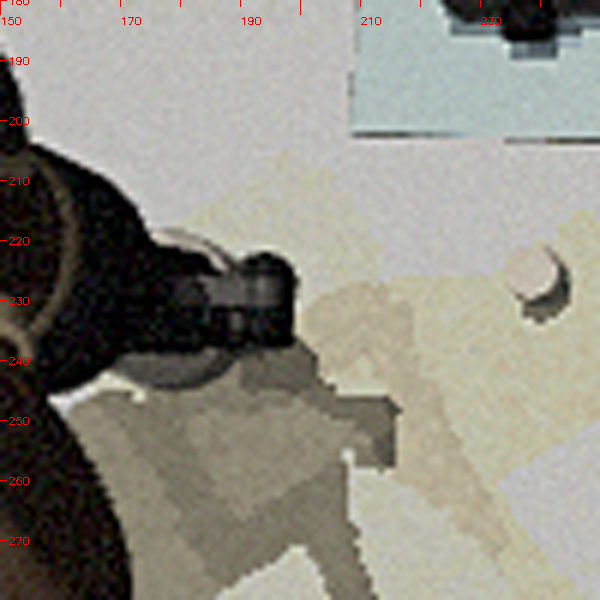

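```bash
python3 -c "
from h import *
o=bot.get_obs()['tool_pos'];print(o)
# top: tin outer silhouette v 218..244.5
for z in(131,142,153): print(z,w2pix('top',[o[0],o[1],z]),pix2w('top',179.5,218,z)[0],pix2w('top',179.5,244.5,z)[0],pix2w('top',197,222,z)[0],pix2w('top',197,237,z)[0])"
```

```text
[411.83536213 312.96562202 130.49318509]
131 [179.0420612  233.98811984] 446.8014282010163 389.11438147827437 438.53664164272936 405.84863429621663
142 [177.32608344 233.40268987] 445.1835065108853 388.1772415449256 437.0162551226622 404.7140085375562
153 [175.56968214 232.803439  ] 443.56558482075434 387.2401016115769 435.495868602595 403.5793827788957
```

The tin is held about 4 mm ahead of the tool centre in x, with its outline at rows 218–244.5 in the top view and columns 192.5–217 in the side view. I'll correct for that when placing it.

>>> send_rows:
  motion: "0 0 0 0 10 13 45; 0 0 0 0 27 35 45; 0 0 0 0 48 63 45; 0 0 0 0 70 92 45; 0 0 0 0 93 122 45; 0 0 0 0 116 152 45; 0 0 0 0 139 182 45; 0 0 0 0 160 210 45; 0 0 0 0 180 236 45; 0 0 0 0 195 256 45; 0 0 0 0 206 270 45; -0.5 0 0 0 210.5 276 45; -0.5 0 0 0 210.5 276 45; -0.5 0 0 0 210.5 276 45; -0.5 0 0 15 210.5 276 45; -0.5 0 0 35 210.5 276 45; -0.5 0 0 50 210.5 276 45; -0.5 0 0 58 210.5 276 45; -0.5 0 0 60 210.5 276 45; -0.5 0 0 60 210.5 276 45"

```text
clock: 12.45
tool_pos: [622.3, 38.7, 71.2]
orientation: [-1.699, 1.569, 3.023]
force: [1.0, 0.6, -1.7]
opening: 54.0
```

```bash
python3 -c "
from h import *
go(623,37.6,54,-90)
o=bot.get_obs()['tool_pos']
for n in ('side','top'):
  im=bot.snapshot(n);cv2.imwrite('pics/%s6.png'%n,im[:,:,::-1])
crop('pics/side6.png','pics/k7.png',295,100,110,110,5)
crop('pics/top6.png','pics/k8.png',260,90,110,110,5)
go(623,37.6,54,-90)
print(w2pix('side',[627,37.4,51]))
"
```

```text
rot [ 0.56 -0.01  0.11] shift [17.2  0.7  1.2] clock 12.45 open 54.0 F [ 1.   0.6 -1.7] [622.3  38.7  71.2]
rot [ 0.53 -0.01 -0.08] shift [18.7 -1.   0.7] clock 12.55 open 53.5 F [ 0.7  0.8 -0.9] [624.   38.3  72.7]
[347.93566962 179.55137022]
```

View pics/k7.png

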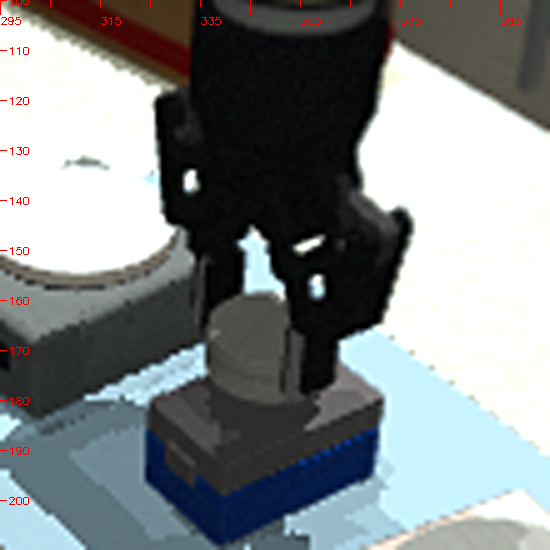

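View pics/k8.png

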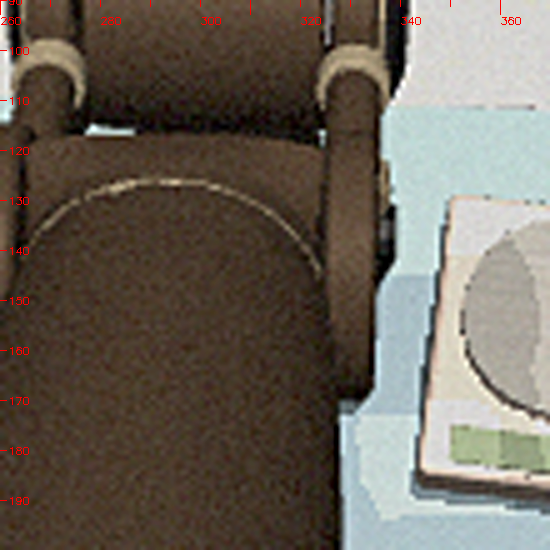

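```bash
python3 -c "
from h import *
a=np.linspace(0,6.28,90)
for cx,cy in((627,37.6),(623,37.6),(631,37.6),(627,41)):
 for zb in(69.5,91.5):
  q=np.array([w2pix('side',[cx+28*np.cos(t),cy+28*np.sin(t),zb]) for t in a]);print(cx,cy,zb,q.min(0).round(1),q.max(0).round(1),q[q[:,1].argmax()].round(1))"
```

```text
627 37.6 69.5 [335.8 165.5] [361.2 180.6] [349.3 180.6]
627 37.6 91.5 [336.3 157.4] [362.2 172.4] [350.1 172.4]
623 37.6 69.5 [334.4 166. ] [359.8 181.3] [347.8 181.3]
623 37.6 91.5 [334.9 157.9] [360.8 173. ] [348.6 173. ]
631 37.6 69.5 [337.2 164.9] [362.6 180. ] [350.7 180. ]
631 37.6 91.5 [337.8 156.8] [363.6 171.7] [351.6 171.7]
627 41 69.5 [334.9 164.7] [360.2 179.8] [348.3 179.8]
627 41 91.5 [335.4 156.7] [361.2 171.6] [349.1 171.6]
```

The tin's outline, left 336 and bottom 181, matches a centre at x = 627. I'll lower it.

>>> send_rows:
  motion: "0.5 0 0 6 0 0.8 45; 0.5 0 0 11 0 0.8 45; 0.5 0 0 14 0 0.8 45; 0.5 0 0 16 0 0.8 45; 0.5 0 0 17 0 0.8 45; 0.5 0 0 17 0 0.8 45; 0.5 0 0 17 0 0.8 45"

```text
clock: 13.13
tool_pos: [623.4, 36.8, 54.7]
orientation: [-1.654, 1.571, 3.057]
force: [-0.6, 0.0, 0.1]
opening: 53.3
```

>>> send_rows:
  motion: "0 0 0 0.7 0 0 45; 0 0 0 1.2 0 0 45; 0 0 0 1.7 0 0 45; 0 0 0 1.7 0 0 45; 0 0 0 1.7 0 0 45"

```text
clock: 13.55
tool_pos: [623.7, 36.8, 53.6]
orientation: [1.546, 1.57, -0.025]
force: [-0.2, -0.0, 2.4]
opening: 53.8
```

Contact again, at 2.4 N. I'll release and rise.

>>> send_rows:
  motion: "0 0 0 0 0 0 57; 0 0 0 0 0 0 65; 0 0 0 0 0 0 75; 0 0 0 0 0 0 82; 0 0 0 0 0 0 82; 0 0 0 -10 0 0 82; 0 0 0 -30 0 0 82; 0 0 0 -60 0 0 82; 0 0 0 -90 0 0 84; 0 0 0 -120 0 0 85; 0 0 0 -140 0 0 85; 0 0 0 -145 0 0 85; 0 0 0 -145 0 0 85"

```text
clock: 14.63
tool_pos: [625.1, 36.8, 201.1]
orientation: [1.564, 1.565, -0.007]
force: [-0.2, 0.2, -0.1]
opening: 85.1
```

```bash
python3 -c "
from h import *
go(410.5,109,150,-90)"
```

```text
rot [-0.02  0.   -0.32] shift [  49.9 -215.   -72.1] clock 14.63 open 85.1 F [-0.2  0.2 -0.1] [625.1  36.8 201.1]
```

>>> send_rows:
  motion: "0 0 0 0 -15 -5 85; 0 0 0 0 -40 -13 85; 0 0 0 0 -70 -23 85; 0 0 0 0 -100 -34 85; 0 0 0 0 -130 -44 85; 0 0 0 10 -160 -54 85; 0 0 0 22 -185 -62 85; 0 0 0 35 -203 -68 85; 0 0 0 46 -213 -71 85; 0 0 0 50 -215 -72 85; 0 0 0 50 -215 -72 85; 0 0 0 50 -215 -72 85; 0 0 0 50 -215 -72 85"

```text
clock: 15.72
tool_pos: [409.8, 108.8, 148.5]
orientation: [1.653, 1.569, 0.082]
force: [0.1, 0.5, -0.2]
opening: 84.9
```

```bash
python3 -c "
from h import *
go(411.5,108.8,26,-90)
im=bot.snapshot('top');cv2.imwrite('pics/top7.png',im[:,:,::-1]);crop('pics/top7.png','pics/k9.png',200,100,215,115,3)
im=bot.snapshot('side');cv2.imwrite('pics/side7.png',im[:,:,::-1])"
```

```text
rot [-0.04 -0.01 -0.08] shift [122.5   1.5   0. ] clock 15.72 open 84.9 F [ 0.1  0.5 -0.2] [409.8 108.8 148.5]
```

View pics/k9.png

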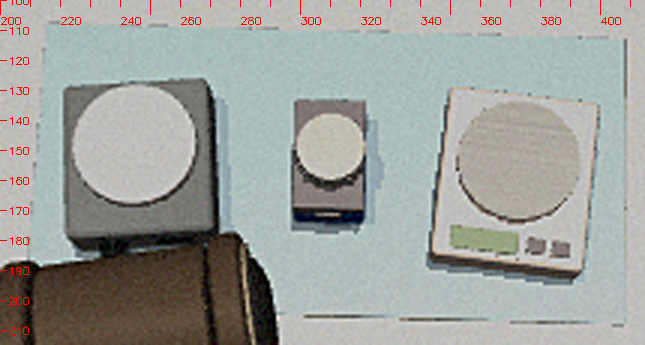

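View pics/side7.png

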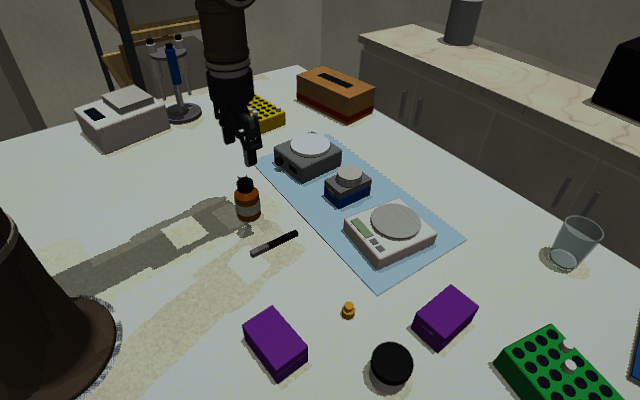

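```bash
python3 -c "
from h import *
print(pix2w('top',309.9,148.8,73))
crop('pics/top7.png','pics/l.png',285,120,50,60,10)
crop('pics/side7.png','pics/m.png',310,150,75,65,9)"
```

```text
[625.64470702  36.07614889  73.        ]
```

View pics/l.png

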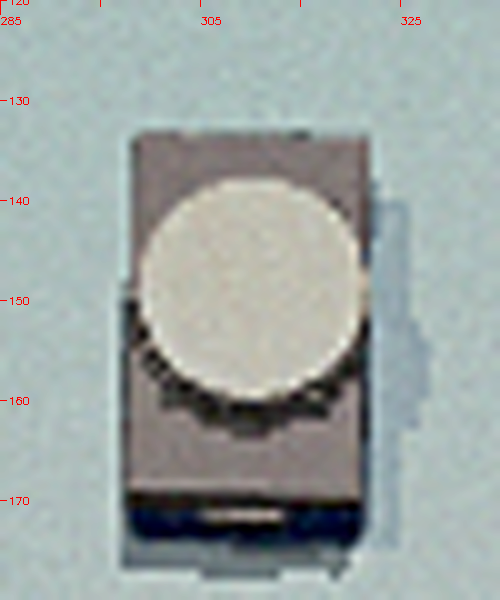

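View pics/m.png

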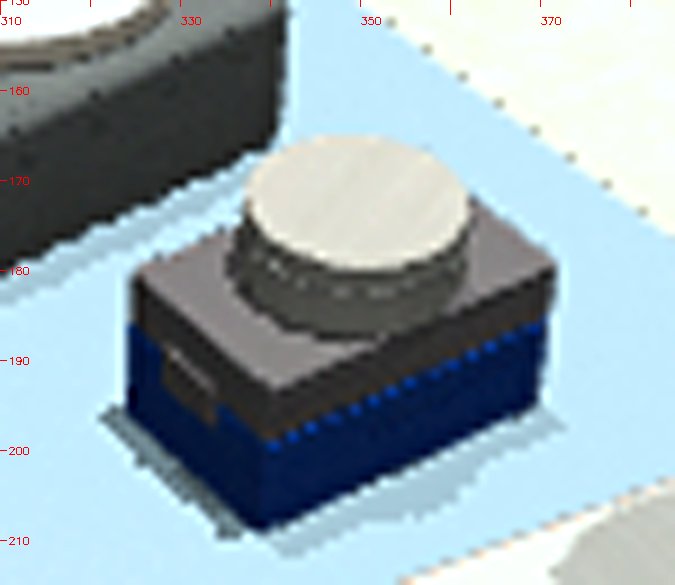

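```bash
python3 -c "
from h import *
a=np.linspace(0,6.28,90)
im=cv2.imread('pics/side7.png')
im2=im[150:215,310:385].copy(); im2=cv2.convertScaleAbs(cv2.resize(im2,None,fx=9,fy=9,interpolation=cv2.INTER_CUBIC),alpha=1.5)
for zb in(51,73):
  q=np.array([w2pix('side',[626.5+28*np.cos(t),36.7+28*np.sin(t),zb]) for t in a]);print(zb,q.min(0).round(1),q.max(0).round(1))
  cv2.polylines(im2,[((q+0.5-[310,150])*9).astype(int)],True,(0,0,255) if zb==51 else (0,200,0),1)
cv2.imwrite('pics/n.png',im2)"
```

```text
51 [335.4 172.3] [360.5 187.6]
73 [336.  164.5] [361.5 179.6]
```

View pics/n.png

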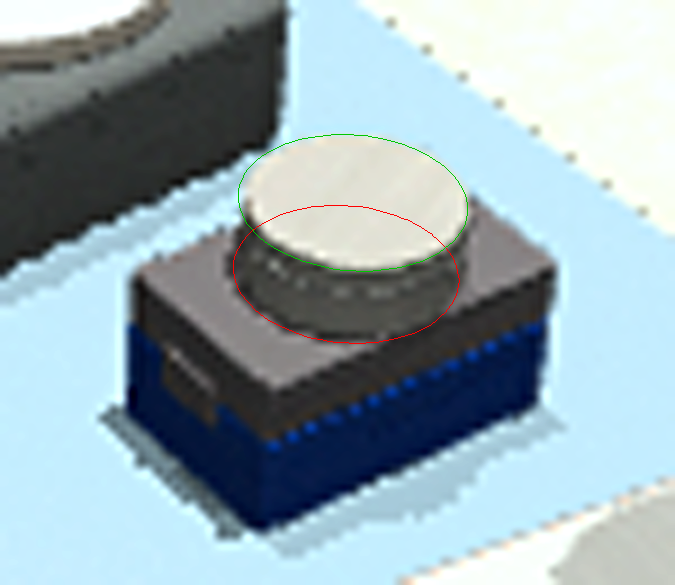

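The tin sits level and about 1.5 mm from the lid's middle; the overlay ellipses match the image. Next is the bottle.

>>> send_rows:
  motion: "0 0 0 15 1.5 0 85; 0 0 0 35 1.5 0 85; 0 0 0 55 1.5 0 85; 0 0 0 75 1.5 0 85; 0 0 0 92 1.5 0 85; 0 0 0 106 1.5 0 85; 0 0 0 115 1.5 0 85; 0 0 0 120 1.5 0 85; 0 0 0 122 1.5 0 85; 0 0 0 122 1.5 0 85; 0 0 0 122 1.5 0 70; 0 0 0 122 1.5 0 60; 0 0 0 122 1.5 0 50; 0 0 0 122 1.5 0 40; 0 0 0 122 1.5 0 40; 0 0 0 122 1.5 0 40; 0 0 0 122 1.5 0 40"

```text
clock: 17.23
tool_pos: [411.2, 109.2, 27.1]
orientation: [1.752, 1.568, 0.181]
force: [-0.3, 0.4, 5.8]
opening: 50.0
```

>>> send_rows:
  motion: "0 0 0 -8 0 0 40; 0 0 0 -25 0 0 40; 0 0 0 -50 0 0 40; 0 0 0 -75 0 0 40; 0 0 0 -95 0 0 40; 0 0 0 -105 0 0 40; 0 0 0 -105 0 0 40; 0 0 0 -105 0 0 40"

```text
clock: 17.9
tool_pos: [409.8, 108.9, 131.1]
orientation: [1.664, 1.57, 0.093]
force: [0.9, -0.3, -1.6]
opening: 50.2
```

```bash
python3 -c "
from h import *
go(629.4,193,131,-90)
im=bot.snapshot('side');cv2.imwrite('pics/side8.png',im[:,:,::-1]);crop('pics/side8.png','pics/k10.png',195,80,110,130,5)"
```

```text
rot [-0.01 -0.   -0.03] shift [ 2.000e-01  2.196e+02 -8.420e+01] clock 17.9 open 50.2 F [ 0.9 -0.3 -1.6] [409.8 108.9 131.1]
```

View pics/k10.png

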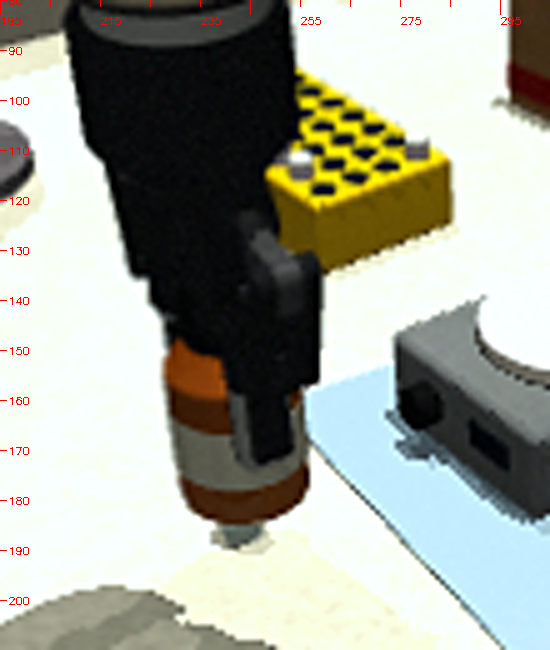

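```bash
cat >> h.py <<'E'
def ov(src,dst,x0,y0,w,h,k,cs):
    im=cv2.convertScaleAbs(cv2.resize(cv2.imread(src)[y0:y0+h,x0:x0+w],None,fx=k,fy=k,interpolation=cv2.INTER_CUBIC),alpha=1.5)
    n='side' if 'side' in src else 'top'; a=np.linspace(0,2*np.pi,80)
    for x,y,z,r,col in cs:
        q=np.array([w2pix(n,[x+r*np.cos(t),y+r*np.sin(t),z]) for t in a])
        cv2.polylines(im,[((q+.5-[x0,y0])*k).astype(int)],True,col,1)
    cv2.imwrite(dst,im)
E
python3 -c "
from h import *
ov('pics/side8.png','pics/o.png',195,80,110,130,5,[(410,109,104,26,(0,0,255)),(416,109,104,26,(255,0,0)),(410,109,164,26,(0,0,255))])"
```

```text
(no output)
```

View pics/o.png

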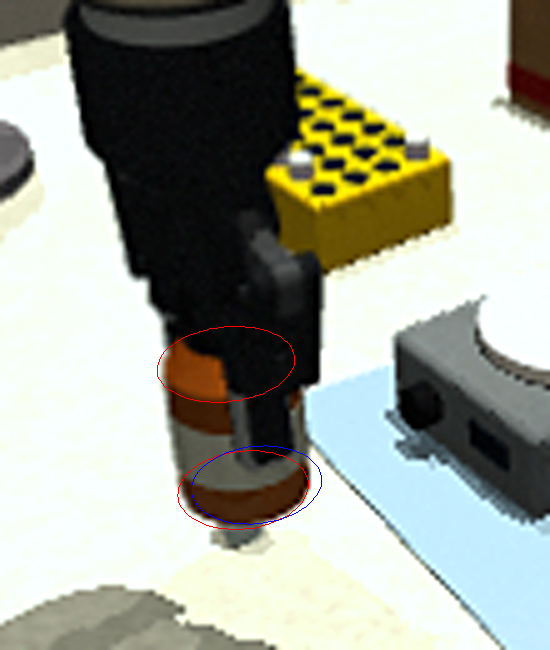

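The bottle is upright in the grip with its base centre within 1–2 mm of the tool axis. I'll carry it to the plate.

>>> send_rows:
  motion: "0 0 0 0 8 -3 40; 0 0 0 0 22 -8 40; 0 0 0 0 42 -16 40; 0 0 0 0 65 -25 40; 0 0 0 0 90 -35 40; 0 0 0 0 115 -44 40; 0 0 0 0 140 -54 40; 0 0 0 0 162 -63 40; 0 0 0 0 182 -70 40; 0 0 0 0 198 -77 40; 0 0 0 0 210 -81 40; 0 0 0 0 217 -84 40; 0 0 0 0 218.7 -84.6 40; 0 0 0 0 218.7 -84.6 40; 0 0 0 0 218.7 -84.6 40; 0 0 0 0 218.7 -84.6 40"

```text
clock: 19.28
tool_pos: [627.6, 193.1, 130.5]
orientation: [-1.325, 1.569, -2.897]
force: [-0.3, 0.6, -1.1]
opening: 50.5
```

```bash
python3 -c "
from h import *
go(628.5,193.5,90,-90)
im=bot.snapshot('side');cv2.imwrite('pics/side9.png',im[:,:,::-1])
ov('pics/side9.png','pics/p.png',260,60,110,130,5,[(629.4,193.6,104,26,(0,0,255)),(629.4,193.6,164,26,(0,0,255)),(629.4,193.6,63,50,(0,200,0))])"
```

```text
rot [-0.02  0.03  0.1 ] shift [40.5  1.  -0.4] clock 19.28 open 50.5 F [-0.3  0.6 -1.1] [627.6 193.1 130.5]
```

View pics/p.png

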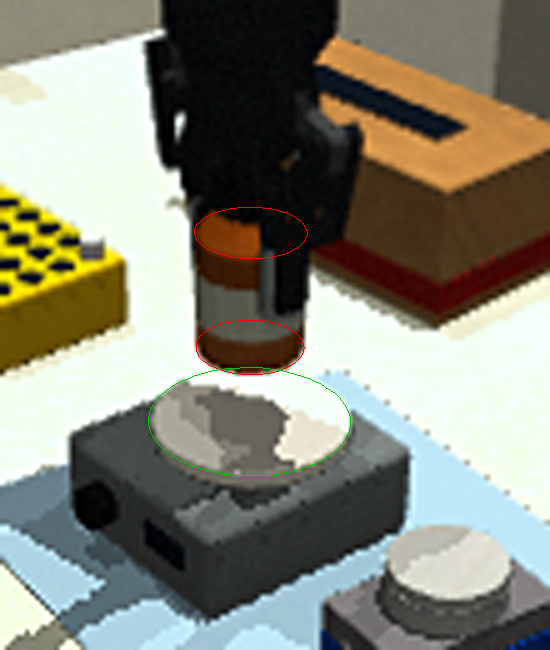

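Both overlays agree: the bottle is right over the plate. I'll lower it (contact expected about 41 mm down).

>>> send_rows:
  motion: "0 0 0 8 0.5 0 40; 0 0 0 19 0.5 0 40; 0 0 0 28 0.5 0 40; 0 0 0 34 0.5 0 40; 0 0 0 37 0.5 0 40; 0 0 0 39 0.5 0 40; 0 0 0 39 0.5 0 40; 0 0 0 39 0.5 0 40"

```text
clock: 20.0
tool_pos: [629.4, 193.5, 92.1]
orientation: [1.83, 1.57, 0.259]
force: [-0.4, -0.2, -1.2]
opening: 50.3
```

>>> send_rows:
  motion: "0 0 0 0.7 0 0 40; 0 0 0 1.2 0 0 40; 0 0 0 1.7 0 0 40; 0 0 0 1.7 0 0 40; 0 0 0 1.7 0 0 40"

```text
clock: 20.42
tool_pos: [629.3, 193.4, 90.5]
orientation: [1.837, 1.571, 0.265]
force: [0.0, -0.1, -1.6]
opening: 50.6
```

>>> send_rows:
  motion: "0 0 0 0.5 0 0 40; 0 0 0 1 0 0 40; 0 0 0 1.3 0 0 40; 0 0 0 1.3 0 0 40; 0 0 0 1.3 0 0 40"

```text
clock: 20.83
tool_pos: [629.3, 193.5, 90.2]
orientation: [1.746, 1.571, 0.175]
force: [-2.6, -0.9, 5.6]
opening: 50.3
```

Contact at 5.6 N. I'll release and rise clear.

>>> send_rows:
  motion: "0 0 0 0 0 0 53; 0 0 0 0 0 0 60; 0 0 0 0 0 0 70; 0 0 0 0 0 0 80; 0 0 0 0 0 0 85; 0 0 0 0 0 0 85; 0 0 0 -12 0 0 85; 0 0 0 -35 0 0 85; 0 0 0 -65 0 0 85; 0 0 0 -95 0 0 85; 0 0 0 -115 0 0 85; 0 0 0 -120 0 0 85; 0 0 0 -120 0 0 85"

```text
clock: 21.92
tool_pos: [630.9, 193.8, 212.5]
orientation: [1.805, 1.565, 0.234]
force: [0.3, 0.1, -0.7]
opening: 84.9
```

```bash
python3 -c "
from h import *
go(415.5,-323,150,-90)"
```

```text
rot [-0.02 -0.08 -0.33] shift [  60.5 -215.6  517. ] clock 21.92 open 84.9 F [ 0.3  0.1 -0.7] [630.9 193.8 212.5]
```

>>> send_rows:
  motion: "0 0 0 0 -6 14 85; 0 0 0 0 -17 40 85; 0 0 0 0 -30 71 85; 0 0 0 0 -44 104 85; 0 0 0 0 -58 138 85; 0 0 0 0 -72 172 85; 0 0 0 0 -86 206 85; 0 0 0 0 -100 240 85; 0 0 0 0 -114 274 85; 0 0 0 0 -128 308 85; 0 0 0 0 -142 342 85; 0 0 0 0 -156 375 85; 0 0 0 10 -170 408 85; 0 0 0 20 -184 440 85; 0 0 0 35 -197 472 85; 0 0 0 48 -208 498 85; 0 0 0 57 -214 513 85; 0 0 0 60 -215.5 517 85; 0 0 0 60 -215.5 517 85; 0 0 0 60 -215.5 517 85"

```text
clock: 23.58
tool_pos: [413.1, -322.4, 148.1]
orientation: [-2.561, 1.568, 2.151]
force: [1.2, 0.4, 0.4]
opening: 85.1
```

```bash
python3 -c "
from h import *
go(415.5,-323,18,-90)
for n in ('side','top'):
  im=bot.snapshot(n);cv2.imwrite('pics/%s10.png'%n,im[:,:,::-1])
ov('pics/top10.png','pics/q.png',200,95,215,190,3,[(629.4,193.6,153,17,(0,0,255)),(629.4,193.6,123,26,(0,0,255)),(629.4,193.6,63,50,(0,200,0))])
ov('pics/side10.png','pics/r.png',330,240,130,150,4,[(415,-322.6,50,30,(0,0,255))])"
```

```text
rot [-0.04 -0.13  0.08] shift [130.1   2.6   0.9] clock 23.58 open 85.1 F [1.2 0.4 0.4] [ 413.1 -322.4  148.1]
```

View pics/q.png

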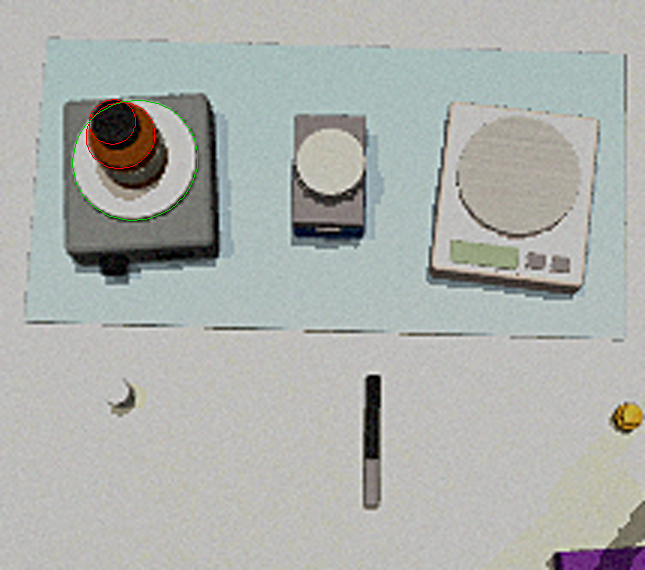

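View pics/r.png

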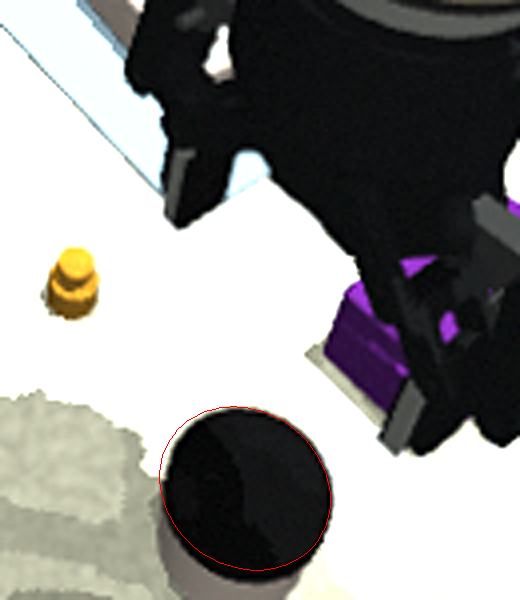

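The bottle matches its overlay, centred on the plate. The jar's lid also fits its estimate, so I'll descend on it.

>>> send_rows:
  motion: "0 0 0 15 1.5 0.5 85; 0 0 0 35 1.5 0.5 85; 0 0 0 58 1.5 0.5 85; 0 0 0 80 1.5 0.5 85; 0 0 0 100 1.5 0.5 85; 0 0 0 115 1.5 0.5 85; 0 0 0 125 1.5 0.5 85; 0 0 0 130 1.5 0.5 85; 0 0 0 130 1.5 0.5 85; 0 0 0 130 1.5 0.5 85; 0 0 0 130 1.5 0.5 75; 0 0 0 130 1.5 0.5 65; 0 0 0 130 1.5 0.5 55; 0 0 0 130 1.5 0.5 48; 0 0 0 130 1.5 0.5 48; 0 0 0 130 1.5 0.5 48; 0 0 0 130 1.5 0.5 48"

```text
clock: 25.1
tool_pos: [416.0, -324.9, 20.8]
orientation: [0.894, 1.568, -0.678]
force: [-1.5, 0.8, 5.6]
opening: 57.9
```

>>> send_rows:
  motion: "0 0 0 -8 0 0 48; 0 0 0 -25 0 0 48; 0 0 0 -50 0 0 48; 0 0 0 -75 0 0 48; 0 0 0 -90 0 0 48; 0 0 0 -95 0 0 48; 0 0 0 -95 0 0 48; 0 0 0 -95 0 0 48"

```text
clock: 25.77
tool_pos: [414.6, -323.7, 113.9]
orientation: [-2.277, 1.57, 2.434]
force: [0.4, 0.2, -0.8]
opening: 57.7
```

```bash
python3 -c "
from h import *
go(623.7,-115.5,113,-90)
im=bot.snapshot('side');cv2.imwrite('pics/side11.png',im[:,:,::-1])
ov('pics/side11.png','pics/t.png',320,190,180,190,3,[(414,-323,95,28,(0,0,255)),(414,-323,145,30,(0,0,255))])"
```

```text
rot [-0.02 -0.01  0.02] shift [   0.9  209.  -208.3] clock 25.77 open 57.7 F [ 0.4  0.2 -0.8] [ 414.6 -323.7  113.9]
```

View pics/t.png

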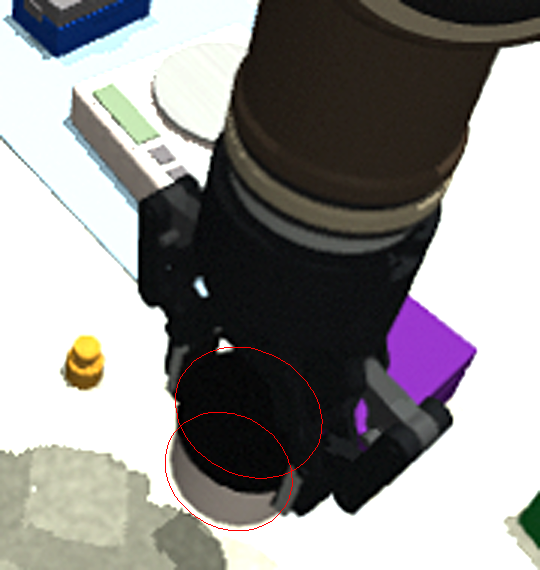

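The jar is upright, held by the lid, and within about 1 mm of the tool axis. I'll carry it to the pan.

>>> send_rows:
  motion: "0 0 0 0 7 -7 48; 0 0 0 0 20 -20 48; 0 0 0 0 38 -38 48; 0 0 0 0 58 -58 48; 0 0 0 0 80 -80 48; 0 0 0 0 102 -102 48; 0 0 0 0 124 -124 48; 0 0 0 0 146 -145 48; 0 0 0 0 166 -165 48; 0 0 0 0 183 -182 48; 0 0 0 0 196 -195 48; 0 0 0 0 205 -204 48; 0 0 0 0 209 -208.3 48; 0 0 0 0 209 -208.3 48; 0 0 0 0 209 -208.3 48; 0 0 0 0 209 -208.3 48; 0 0 0 0 209 -208.3 48"

```text
clock: 27.23
tool_pos: [623.2, -116.7, 113.9]
orientation: [-1.524, 1.57, -3.096]
force: [-0.5, -0.4, -1.3]
opening: 58.1
```

```bash
python3 -c "
from h import *
go(623.7,-115.5,68,-90)
im=bot.snapshot('side');cv2.imwrite('pics/side12.png',im[:,:,::-1])
ov('pics/side12.png','pics/u.png',320,140,150,140,4,[(623.7,-115.3,94,28,(0,0,255)),(623.7,-115.3,144,30,(0,0,255)),(623.7,-115.3,48,50,(0,200,0))])"
```

```text
rot [-0.1   0.    0.05] shift [45.9  0.6 -1.2] clock 27.23 open 58.1 F [-0.5 -0.4 -1.3] [ 623.2 -116.7  113.9]
```

View pics/u.png

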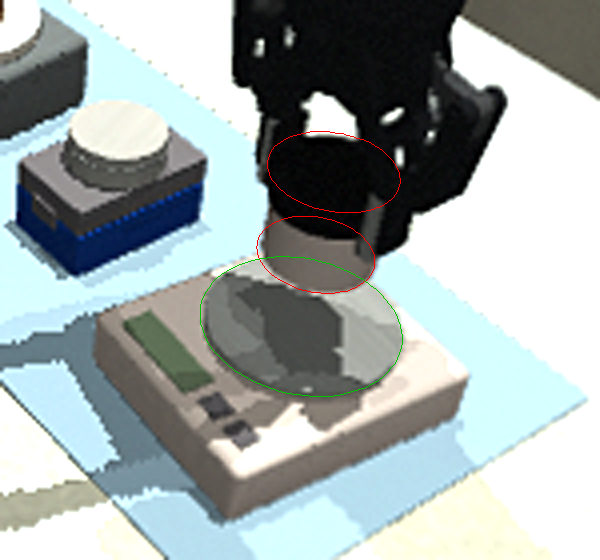

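Aligned within about 2 mm. I'll lower it.

>>> send_rows:
  motion: "0 0 0 8 -0.5 -1 48; 0 0 0 20 -0.5 -1 48; 0 0 0 30 -0.5 -1 48; 0 0 0 37 -0.5 -1 48; 0 0 0 41 -0.5 -1 48; 0 0 0 43 -0.5 -1 48; 0 0 0 44 -0.5 -1 48; 0 0 0 44 -0.5 -1 48; 0 0 0 44 -0.5 -1 48"

```text
clock: 28.03
tool_pos: [624.1, -114.8, 70.5]
orientation: [1.294, 1.57, -0.277]
force: [-0.3, 0.4, -1.3]
opening: 58.2
```

>>> send_rows:
  motion: "0 0 0 0.7 0 0 48; 0 0 0 1.2 0 0 48; 0 0 0 1.7 0 0 48; 0 0 0 1.7 0 0 48; 0 0 0 1.7 0 0 48"

```text
clock: 28.45
tool_pos: [623.9, -114.8, 68.9]
orientation: [1.322, 1.57, -0.249]
force: [-0.2, 0.8, 0.7]
opening: 58.0
```

>>> send_rows:
  motion: "0 0 0 0.5 0 0 48; 0 0 0 0.8 0 0 48; 0 0 0 0.8 0 0 48; 0 0 0 0.8 0 0 48"

```text
clock: 28.78
tool_pos: [623.9, -114.8, 68.9]
orientation: [1.362, 1.57, -0.21]
force: [-2.1, -0.1, 6.2]
opening: 58.1
```

Contact at 6.2 N. I'll release, rise and back off to the side so the cameras can see everything.

>>> send_rows:
  motion: "0 0 0 0 0 0 61; 0 0 0 0 0 0 70; 0 0 0 0 0 0 80; 0 0 0 0 0 0 85; 0 0 0 0 0 0 85; 0 0 0 0 0 0 85; 0 0 0 -12 0 0 85; 0 0 0 -35 0 0 85; 0 0 0 -65 0 0 85; 0 0 0 -95 0 0 85; 0 0 0 -120 0 0 85; 0 0 0 -130 0 0 85; 0 0 0 -130 0 0 85"

```text
clock: 29.87
tool_pos: [626.2, -115.4, 202.2]
orientation: [1.326, 1.563, -0.245]
force: [0.2, 0.8, 0.4]
opening: 85.2
```

>>> send_rows:
  motion: "0 0 0 0 -15 15 85; 0 0 0 0 -35 40 85; 0 0 0 0 -55 65 85; 0 0 0 0 -75 95 85; 0 0 0 0 -95 125 85; 0 0 0 0 -115 155 85; 0 0 0 0 -135 185 85; 0 0 0 0 -155 215 85; 0 0 0 0 -175 240 85; 0 0 0 0 -190 260 85; 0 0 0 0 -200 270 85; 0 0 0 0 -200 270 85; 0 0 0 0 -200 270 85; 0 0 0 0 -200 270 85"

```text
clock: 31.03
tool_pos: [423.7, -383.4, 196.7]
orientation: [-2.837, 1.569, 1.875]
force: [-1.2, -0.0, 0.2]
opening: 85.1
```

```bash
python3 -c "
from h import *
for n in ('side','top'):
  im=bot.snapshot(n);cv2.imwrite('pics/%s13.png'%n,im[:,:,::-1])
cs=[(623.7,-115.2,98,30,(0,0,255)),(623.7,-115.2,48,50,(0,200,0)),(629.4,193.7,153,17,(0,0,255)),(629.4,193.7,63,50,(0,200,0)),(626,36.5,73,28,(0,0,255))]
ov('pics/top13.png','pics/v.png',200,95,215,190,3,cs)
ov('pics/side13.png','pics/w.png',230,100,220,180,3,cs)"
```

```text
(no output)
```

View pics/v.png

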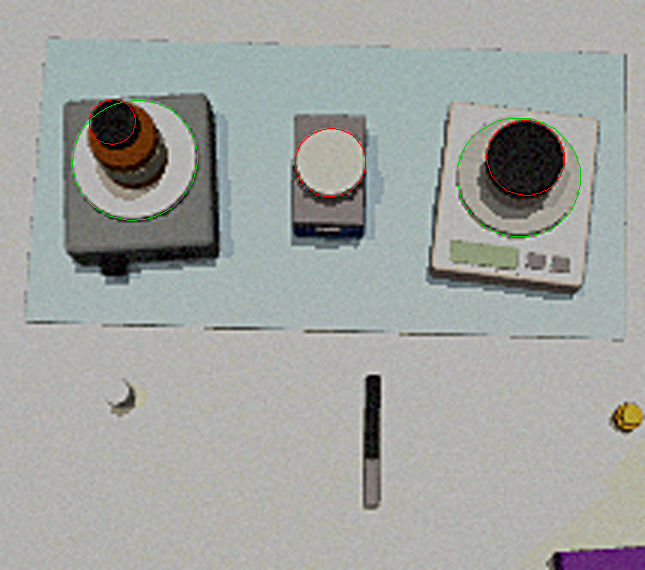

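View pics/w.png

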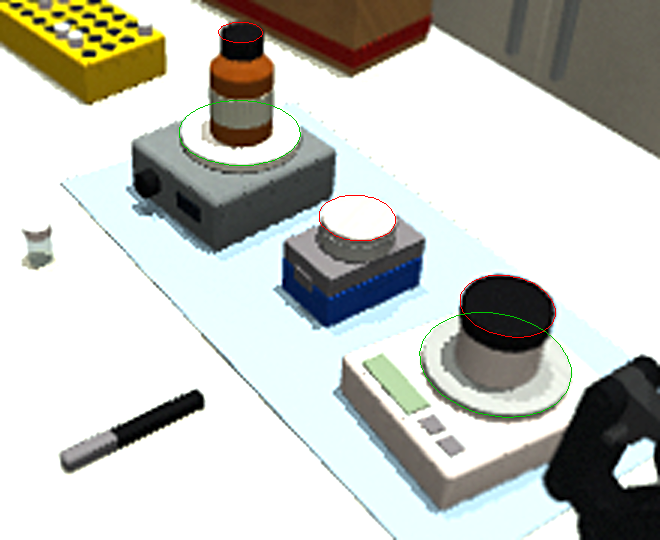

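All four items match their target overlays in both views, and the vial, marker and weight are where they started. I'll hand the job in.

```bash
python3 -c "
from workcell import bot
print(bot.finish_job())"
```

```text
the job is handed in; nothing more can be done
None
```

The station is laid out and handed in, at about 31 s of the 120 s allowed; the hand-in gives no verdict. The jar is on the pan, the bottle on the plate, the tip box on the mat midway between them with its long sides parallel to the mat's short edges, and the tin on its lid.

Last checks, all estimated from camera pictures:
- **Jar and bottle:** in both views their outlines match the expected outlines to about 2 mm of the pan and plate middles, and both look upright.
- **Tip box:** about 1–1.5 mm from mid-mat, and within roughly 2° of the mat's direction.
- **Tin:** level, and about 1.5 mm from the middle of the lid.
- **Marker, vial and weight:** they look unmoved.
- **Forces:** the readings after each move stayed below about 7 N, and the gripper was clear of everything at the end.

One check disagreed: the tin was gripped about 4 mm off the tool axis, and the fingers read 53.5 mm across a 56 mm tin. I corrected for the offset when placing it, and the pictures afterwards show it centred.

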